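Open the child guard and switch the hob isolator over

TASK

The hob's isolating switch sits under the self-closing guard of the white box on the worktop. Lift the guard by its front tab and swing it all the way back until its stay snaps in and it stands open by itself, then push the knob beneath it down by feel and, keeping it down, turn it clockwise as far as it goes and let it spring up locked in its new position. Do it gently, without forcing the knob, and leave the spice jar, the tin, the pepper mill and the white mug where they are.

Things in the scene. Friction and masses are not known exactly. Their poses are not given: they have to be found in the camera images.
- switch_case: White box fixed to the worktop, 143 mm deep, 200 mm wide, 88 mm high; origin on its underside midway across, 68 mm behind its front; x from its front (robot side) to its back, z up. A 6 mm rim stands round an open well whose floor is 38 mm above the worktop; the grey guard plate, 196 mm wide, lies over it as a lid. A steel stay stands outside its right (-y) wall near the hinge.
- guard (a joint): Angle of the guard, rad: 0 closed, grows as it swings up and back, hard stop at 1.82. A weak spring and its weight (about 1 N at the tab) pull it shut from any angle, until by about 1.78 the stay has snapped under it by itself; let go then, it settles back on the stay at about 1.62 (just past upright) and stays.
- guard_hinge (a point): Point on the hinge axis of the guard, 62 mm behind the box's origin (box x) and 94 mm above the worktop; the axis runs along the box's y.
- guard_tab (a point): Centre of the lifting tab, a grey tongue mid-way along the guard's free edge, 155 mm from the hinge axis: 24 mm wide (box y), 12 mm thick, standing 36 mm out from the edge. Closed it lies level, in front of the box, 93 mm above the worktop. Pinched from above across its width it can turn between the pads, so the tool may keep pointing down along the arc.
- knob_axis (a point): Point on the knob's upright axis at the floor of the well (25 mm in front of the box's origin, 38 mm above the worktop). The knob is a grey bar 44 mm long, 14 mm wide, 22 mm high on a 12 mm steel shaft, with nothing else within 35 mm. The bar's underside rests 14 to 25 mm above the well's floor, differently each time and not measured.
- dial (a joint): Turn of the knob, rad, clockwise from above positive: 0 at the start, second position at 1.0, slightly soft end stop 0.04 past it. The bar lies along the box's x axis turned counterclockwise by (0.5 - dial). Friction 0.03 N m. Released in either position the knob springs up and locks with 0.04 of play either way; pushing: see bumper.
- spice_jar: Bystander: spice jar, 41 mm across, 105 mm high, standing right of the box; origin at the centre of its underside.
- tuna_tin: Bystander: low food tin, 75 mm across, 58 mm high, standing left of the box; origin at the centre of its underside.
- pepper_mill: Bystander: wooden pepper mill, 58 mm across, 150 mm high, standing behind to the right of the box; origin at the centre of its underside.
- mug: Bystander: plain white mug, 83 mm across, 94 mm high, standing well to the left; origin at the centre of its underside.
- bumper: Hidden rubber bumper under the knob, on its axis, 12.5 mm above the worktop. A spring (4 N at rest, then 0.35 N/mm) holds the knob up; it turns only once pushed 4 to 15 mm down, the more the higher it rests, and 1.5 mm further meets this bumper (20 N/mm). A push of 10 to 15 N in all is right; over 25 N from bumper, lock or end stop (these 24 mm off the axis) on the knob is forcing it.

How it is judged:
By the outcome, as a careful person would: the job done as asked, in the order asked, and still so for the second after the job is handed in, with the robot touching nothing.
It also fails if it takes over 70 s, if anything falls off the work surface, if the arm or the gripper's body presses on something with over 40 N, if the wrist force passes 120 N, or if a joint passes its speed limit or range.

ROBOT

A 6-joint arm with a two-finger parallel gripper is mounted at the origin on a cart in front of the work surface, level with it; the furniture and walls round the work are solid. World frame = base frame: x ahead of the robot, y to its left, z up, the work surface at z = 0. Lengths are in m, angles in rad, forces in N, time in s.
With the tool pointing down it reaches from about 0.375 to 0.975 m from the base axis. Payload 3.8 kg.
Tool frame: the origin (TCP) lies midway between the tips of the shut fingers; the grasp point (between the pads) lies 19 mm behind it; z points along the fingers, y is the line along which they close (so a half turn about z gives the same grasp; the last joint's range is limited). The gripper opens to 85 mm and grips with 20 to 120 N. Pads are 22 mm wide; open, the fingers measure 114 mm over their backs; the gripper's body (76 mm by 85 mm) begins 54 mm behind the grasp point. The pads swing forward as they close: fully open they stand 13 mm farther back than shut.
Start: joints at [1.263, 0.264, 1.604, -0, 1.274, -0.037], TCP at [0.181, 0.65, 0.231] pointing down, gripper open.
Joint ranges: [-2.63, 2.63], [-0.94, 2.18], [0.31, 2.57], [-1.31, 4.45], [0, 2.66], [-2.55, 2.55]. Speed limits (rad/s): [2.57, 2.57, 3.14, 3.14, 3.14, 3.14].

INTERFACE

Orientations are given as a rotation vector (axis times angle).
In Python, from workcell import status, read_camera, workorder, masks_of gives the robot as it stands.
- The arm moves only by the tool drive_tool, never from a script. Its argument "rows" is a list of rows, each a list of 7 numbers: the turn, a rotation vector about the tool's x, y, z in degrees, then the shift along the tool's x, y, z in m, then the opening, from 0 (shut) to 1 (fully open). In form: [[ax, ay, az, tx, ty, tz, claw], ...]. A call has 1 to 8 rows; each row shifts and turns the commanded pose from where the row before left it, along the tool's axes as they then stand; what a row does not reach is not made up. A row lasts 1/12 s, in which the tool goes at most 41.7 mm and 7.16 degrees, less where a joint would pass 70% of its speed; a pose out of reach is approached as far as the arm can. A call is refused whole if a number of a shift passes 0.0417 or a number of a turn 7.16, either way. A call with a gripper value outside its range is refused whole. The fingers move at their own pace and stop on an object; "force" is the grip in N (left out, the last holds). Time passes only in rows, so rows that do not move let the fingers close. It gives the time, the measured TCP pose, the force, the opening and the grip force at its end, in the units of the state.
- status.read_state(): the state, without advancing time (a new reading comes with each control period).
- read_camera(name): name is "scene" or "top"; returns a dict with "color" (400x640x3 uint8, red, green, blue), "intrinsics" (3x3 intrinsics, pixels), "world_from_camera" (4x4, takes a point from camera to world coordinates). Camera axes: x right, y up, looking along -z (the intrinsics and any distortion apply to the point x, -y, -z); pixel columns grow to the right and rows downward; lengths in m; the calibration is good to about 2 mm. A picture is of the moment at which its call begins. There is no depth.
- workorder.finish_job(): hands the job in; it is judged then, once.
Trained networks look in a picture, given as the dict that the camera call returned (one of the last four; its "shot" number tells which), for a name from the list of things; names that differ only in an ending like _2 or _b are one class to them, and where a whole thing is asked for, a point or a joint stands for the part that bears it (a point fixed in the world has none). Each returns a list of dicts, best first, with "score" (0 to 1); they miss things now and then, are a little off and sometimes report something else, mostly with a low value. They report only what shows in the picture. A call takes as long as a camera call.
- masks_of(picture, name): "mask" (400x640 bool, what is visible of it) and "bbox" ([left, top, right, bottom] in pixels, round what is visible of it).
The state is a dict: "time": time; "q": joint angles; "joint_vel": joint speeds; "joint_torque": joint torques, N m; "tool_pos": TCP position; "tcp_rot": TCP orientation; "wrist_force": force on the tool from outside, world axes, zero at the start; "torque": the same for the moment, N m; "width": opening from 0.0 (shut) to 1.0 (fully open); "grip_force": force on a finger pad.
Only numpy, scipy, OpenCV 4.12 (cv2) and the standard library are available. Lean on these libraries where they do the work, as an engineer would, in place of code of your own. Each camera call takes 0.05 s, during which the arm holds its last target. There are 200 camera calls.

## Working session

There is one attempt and no reset: what is moved stays moved. The work goes in short steps, Python scripts to look and compute and a tool call to move; the robot and the scene stay as the last step left them, time stands still between calls to the robot, and variables do not carry over. Pictures are saved under pics/ and viewed, at most 10 in all, crops included, and the job is handed in when it is done.

Besides the shell and the picture viewer there is one more tool, called after "Request:" as name(argument=value, ...) on one line, values as JSON. drive_tool: Moves the arm, as the interface text tells. Its arguments: {"type":"object","properties":{"rows":{"type":"array"},"force":{"type":"number"}},"required":["rows"]}

```bash
mkdir -p pics; ls
cat > h.py <<'E'
import numpy as np, cv2
from workcell import status, read_camera, workorder, masks_of
from scipy.spatial.transform import Rotation as R
def proj(p,P):
    M=np.linalg.inv(p["world_from_camera"]);P=np.atleast_2d(P)
    c=P@M[:3,:3].T+M[:3,3];c=c*[1,-1,-1];u=c@np.array(p["intrinsics"]).T
    return u[:,:2]/u[:,2:]
def atz(p,px,z):
    px=np.atleast_2d(px);W=np.array(p["world_from_camera"])
    d=np.c_[px,np.ones(len(px))]@np.linalg.inv(p["intrinsics"]).T*[1,-1,-1]@W[:3,:3].T
    o=W[:3,3];return o+d*((z-o[2])/d[:,2])[:,None]
E
python3 - <<'E'
from h import *
s=status.read_state();print({k:np.round(v,3) for k,v in s.items()})
for n in ["top","scene"]:
    p=read_camera(n);print(n,p.keys(),np.round(p["intrinsics"],1).tolist(),np.round(p["world_from_camera"],3).tolist())
    im=p["color"][:,:,::-1].copy();cv2.imwrite(f"pics/{n}0.png",im);np.save(n,p,allow_pickle=True)
    for k in ["switch_case","guard","guard_tab","spice_jar","tuna_tin","pepper_mill","mug"]:
        for m in masks_of(p,k)[:2]:
            c=np.argwhere(m["mask"]).mean(0)[::-1];print(k,round(m["score"],2),m["bbox"],c.round(1),m["mask"].sum(),cv2.minAreaRect(np.argwhere(m["mask"])[:,::-1].astype(np.float32)))
E
```

```text
pics
{'time': np.float64(0.0), 'q': array([ 1.263,  0.265,  1.605,  0.   ,  1.274, -0.037]), 'joint_vel': array([-0.   , -0.   ,  0.002, -0.   , -0.001,  0.001]), 'joint_torque': array([ 3.0000e-03, -5.1508e+01, -3.6733e+01,  0.0000e+00,  1.3000e-02,
        0.0000e+00]), 'tool_pos': array([0.18, 0.65, 0.23]), 'tcp_rot': array([-4.240e-01, -3.112e+00,  3.000e-03]), 'wrist_force': array([0.109, 0.059, 0.564]), 'torque': array([ 0.016,  0.003, -0.011]), 'grip_force': np.float64(0.0), 'width': np.float64(0.999)}
top dict_keys(['color', 'intrinsics', 'world_from_camera', 'shot']) [[426.2, 0.0, 319.4], [0.0, 426.2, 197.8], [0.0, 0.0, 1.0]] [[-0.005, 0.982, -0.19, 0.285], [-1.0, -0.007, -0.009, -0.106], [-0.01, 0.19, 0.982, 1.407], [0.0, 0.0, 0.0, 1.0]]
switch_case 0.93 [343.4, 180.4, 408.0, 239.0] [372.7 206.9] 3089 ((372.81744384765625, 210.33876037597656), (65.48486328125, 56.38724899291992), 7.765166282653809)
guard 0.66 [309.6, 181.5, 329.3, 207.5] [319.9 194.4] 465 ((320.0, 194.5), (25.0, 22.0), 90.0)
guard 0.64 [343.0, 182.9, 411.7, 238.8] [372.9 208.8] 2727 ((374.2138366699219, 212
[... 1833 characters left out ...]
4.03624439239502)
spice_jar 0.4 [431.7, 240.8, 464.9, 279.7] [448.7 261.4] 815 ((449.2781066894531, 261.0325622558594), (22.07692527770996, 44.00000762939453), 22.619861602783203)
tuna_tin 0.88 [318.4, 179.4, 338.8, 207.7] [328.8 194. ] 542 ((330.0, 195.0), (28.0, 24.0), 90.0)
pepper_mill 0.81 [434.8, 240.5, 464.0, 279.7] [448.4 261.1] 823 ((448.8793029785156, 261.0517272949219), (21.72635841369629, 45.495365142822266), 21.801410675048828)
pepper_mill 0.25 [314.6, 189.8, 408.1, 281.7] [360.4 234.2] 4605 ((359.5067138671875, 232.56277465820312), (86.76729583740234, 61.807186126708984), 47.04541015625)
mug 0.59 [230.3, 121.9, 268.0, 157.2] [246.7 139.1] 882 ((249.0, 139.5), (35.0, 34.0), 90.0)
```

View pics/top0.png

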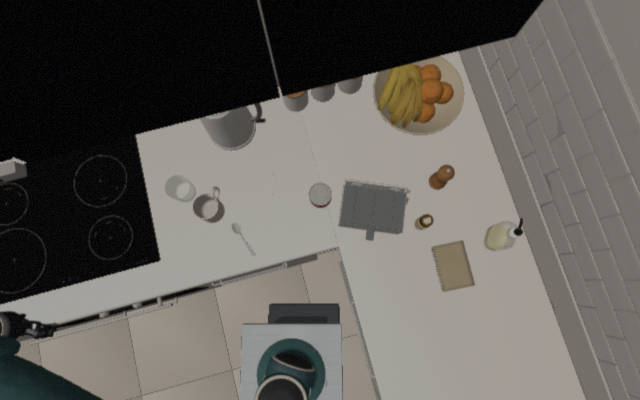

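View pics/scene0.png

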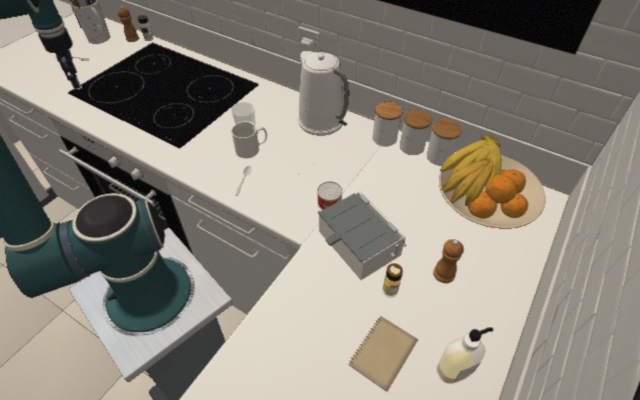

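The top view shows the grey guard around (374,208) with its tab near (370,236). The tin is left of the box at (320,194), the jar right at (425,221), the mill at (441,177) and the mug at (208,206). Next I'll fit the guard outline in both views.

Run:
```python
from h import *
from scipy.optimize import minimize
ps=[np.load(n+".npy",allow_pickle=True).item() for n in ["top","scene"]]
poly=np.array([[62,98],[-75,98],[-75,12],[-111,12],[-111,-12],[-75,-12],[-75,-98],[62,-98]])/1000
def world(v,P,z):
    c,s=np.cos(v[2]),np.sin(v[2]);return np.c_[P@np.array([[c,s],[-s,c]])+v[:2],np.full(len(P),z)]
K=8
E=[]
for p in ps:
    g=cv2.cvtColor(p["color"],cv2.COLOR_RGB2GRAY).astype(float);E.append(g)
print(E[0][195:240:4,335:415:5].astype(int)); 
def cost(v,full=False):
    # contrast: mean inside minus ring outside
    t=0
    for p,g in zip(ps,E):
        if g is E[1] and 0: continue
        q=proj(p,world(v,poly,0.094))
        def fill(q):
            m=np.zeros(g.shape,np.uint8);cv2.fillPoly(m,[np.round(q*256).astype(np.int32)],1,shift=8);return m
        m=fill(q).astype(bool); ring=cv2.dilate(m.astype(np.uint8),np.ones((7,7)))>0; ring&=~m
        t+=g[m].std()*1.0 + g[m].mean()-g[ring].mean()
    return t
c0=atz(ps[0],[373.,208.],.094)[0];print(c0)
best=min(((cost([c0[0]+dx,c0[1]+dy,a]),c0[0]+dx,c0[1]+dy,a) for dx in np.arange(-.03,.031,.006) for dy in np.arange(-.03,.031,.006) for a in np.radians(np.arange(-24,25,4))))
r=minimize(cost,best[1:],method="Nelder-Mead",options=dict(initial_simplex=np.array(best[1:])+np.vstack([np.zeros(3),np.diag([.006,.006,.06])])))
print(best,r.x,r.fun,np.degrees(r.x[2]))
v=r.x;np.save("box",v)
t=world(v,np.array([[-.093,0],[.062,0],[-.025,0]]),.093);print("tab,hinge,knob",t.round(4))
out=[]
for p,(x,y) in zip(ps,[(330,160),(310,180)]):
    im=cv2.resize(p["color"][y:y+100,x:x+110,::-1],None,fx=5,fy=5,interpolation=cv2.INTER_CUBIC)
    cv2.polylines(im,[((proj(p,world(v,poly,.094))-[x,y]+.5)*5).astype(np.int32)],True,(0,0,255),1)
    out.append(im)
cv2.imwrite("pics/fit.png",cv2.resize(np.hstack(out),(800,364)))
for n,z,d in [("spice_jar",.105,0),("tuna_tin",.058,0),("pepper_mill",.15,0)]:
    m=masks_of(read_camera("top"),n)[0]["mask"];c=np.argwhere(m).mean(0)[::-1];print(n,atz(ps[0],c,z*.6)[0].round(3))
```

```text
[[160 159  87  85  86  86  86  88  79  86  87  89  86  86  92 158]
 [161 158  85  86  79  87  86  87  85  87  85  87  84  86  98 157]
 [161 156  88  86  75  87  88  86  82  87  86  86  85  85  99 157]
 [161 146  88  88  85  88  87  87  85  87  86  85  85  86 133 158]
 [162 127  87  87  86  86  86  88  87  87  86  86  87  85 155 158]
 [162 133  84  87  86  88  88  84  88  85  87  87  86  86 154 158]
 [163  99  87  84  86  87  87  87  87  86  88  82  86  88 158 158]
 [162  94  84  80  87  85  87  87  87  88  87  84  86  87 157 159]
 [163 151 133 108  90  83  90  84  84  83  88  86  88  85 158 159]
 [161 161 160 161 160 160 151  89 127 100  88  86  79  90 159 159]
 [144 163 160 160 162 159 152  87 158 159 160 159 157 158 158 158]
 [160 161 161 160 160 160 148  91 159 158 158 159 159 159 157 158]]
[ 0.50506623 -0.26055605  0.094     ]
(np.float64(-77.34460490023311), np.float64(0.5170662313865594), np.float64(-0.26055605447731894), np.float64(-0.13962634015954636)) [ 0.5163007  -0.26171266 -0.14577957] -80.87487374596152 -8.352553987943955
tab,hinge,knob [[ 0.4243 -0.2482  0.093 ]
 [ 0.5776 -0.2707  0.093 ]
 [ 0.4916 -0.2581  0.093 ]]
spice_jar [ 0.507 -0.264  0.063]
tuna_tin [ 0.56  -0.096  0.035]
pepper_mill [ 0.606 -0.481  0.09 ]
```

View pics/fit.png

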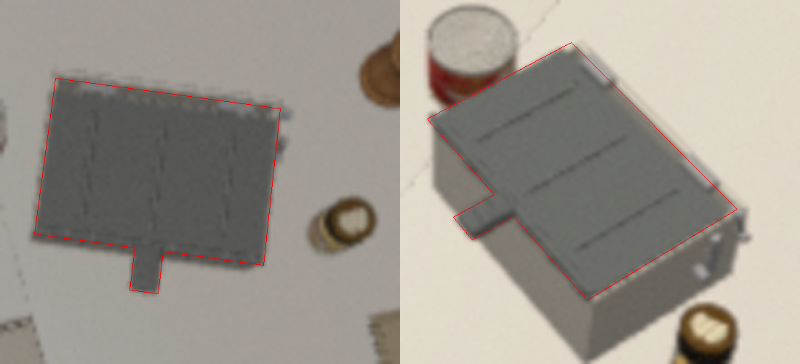

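Both fits overlay well. The tab is near (0.424, -0.248) and the box yaw is about -8.4°. I'll write a small planner that prints rows in tool axes.

```bash
cat >> h.py <<'E'
BOX=(0.5163,-0.2617,np.radians(-8.35))
def b2w(x,y,z):
    c,s=np.cos(BOX[2]),np.sin(BOX[2]);return np.array([BOX[0]+c*x-s*y,BOX[1]+s*x+c*y,z])
def down(yaw): # tool y at yaw (deg), z down
    y=np.array([np.cos(np.radians(yaw)),np.sin(np.radians(yaw)),0]);z=np.array([0,0,-1.]);return R.from_matrix(np.c_[np.cross(y,z),y,z])
def plan(wps,claw,ms=.040,ma=7.0,nd=4):
    s=status.read_state();p=np.array(s["tool_pos"]);r=R.from_rotvec(s["tcp_rot"]);rows=[]
    for w,yaw in wps:
        w=np.array(w);t=down(yaw);dv=(r.inv()*t).as_rotvec();L=np.linalg.norm
        n=max(1,int(np.ceil(max(L(w-p)/ms,np.degrees(L(dv))/ma))))
        p0,r0=p,r
        for i in range(1,n+1):
            p1=p0+(w-p0)*i/n;r1=r0*R.from_rotvec(dv*i/n)
            rows.append(np.r_[np.degrees((r.inv()*r1).as_rotvec()).round(2),r.inv().apply(p1-p).round(nd),claw]+0.);p,r=p1,r1
    for k in range(0,len(rows),8):print("[",",".join("["+",".join("%g"%a for a in q)+"]" for q in rows[k:k+8]),"]")
def show():
    s=status.read_state();y=R.from_rotvec(s["tcp_rot"]).as_matrix()
    c=np.cos(BOX[2]);n=np.sin(BOX[2]);d=np.array(s["tool_pos"])[:2]-BOX[:2]
    print("t%.2f pos %s box %s yaw %.2f z %s F %s M %s w %.3f g %.1f"%(s["time"],np.round(s["tool_pos"],4),np.round([c*d[0]+n*d[1],-n*d[0]+c*d[1]],4),np.degrees(np.arctan2(y[1,1],y[0,1])),y[:,2].round(3),np.round(s["wrist_force"],2),np.round(s["torque"],3),s["width"],s["grip_force"]),"q",np.round(s["q"],2))
E
python3 - <<'E'
from h import *
show()
plan([((.42,.42,.23),10),((.50,0,.23),-60),(b2w(-.097,0,.16),-98.35)],1)
E
```

```text
t1.10 pos [0.1806 0.6504 0.2313] box [-0.4646  0.8537] yaw 74.48 z [-0. -0. -1.] F [0.85 0.28 0.43] M [-0.018  0.012 -0.039] w 1.000 g 0.0 q [ 1.26  0.26  1.6  -0.    1.27 -0.04]
[ [0,0,6.45,-0.0292,-0.0158,0.0001,1],[0,0,6.45,-0.0308,-0.0124,0.0001,1],[0,0,6.45,-0.032,-0.0089,0.0001,1],[0,0,6.45,-0.0328,-0.0052,0.0001,1],[0,0,6.45,-0.0332,-0.0015,0.0001,1],[0,0,6.45,-0.0332,0.0022,0.0001,1],[0,0,6.45,-0.0327,0.0059,0.0001,1],[0,0,6.45,-0.0318,0.0096,0.0001,1] ]
[ [0,0,6.45,-0.0305,0.0131,0.0001,1],[0,0,6.45,-0.0289,0.0164,0.0001,1],[0,0,6.36,-0.0389,0.0005,0,1],[0,0,6.36,-0.0386,0.0048,0,1],[0,0,6.36,-0.0378,0.0091,0,1],[0,0,6.36,-0.0366,0.0132,0,1],[0,0,6.36,-0.0349,0.0172,0,1],[0,0,6.36,-0.0327,0.0209,0,1] ]
[ [0,0,6.36,-0.0302,0.0244,0,1],[0,0,6.36,-0.0273,0.0276,0,1],[0,0,6.36,-0.0241,0.0305,0,1],[0,0,6.36,-0.0206,0.033,0,1],[0,0,6.36,-0.0168,0.0351,0,1],[0,0,5.48,-0.0275,0.0249,0.01,1],[0,0,5.48,-0.025,0.0275,0.01,1],[0,0,5.48,-0.0223,0.0297,0.01,1] ]
[ [0,0,5.48,-0.0194,0.0317,0.01,1],[0,0,5.48,-0.0162,0.0334,0.01,1],[0,0,5.48,-0.013,0.0348,0.01,1],[0,0,5.48,-0.0096,0.0359,0.01,1] ]
```

Request:
drive_tool(rows=[[0, 0, 6.45, -0.029, -0.016, 0, 1], [0, 0, 6.45, -0.031, -0.012, 0, 1], [0, 0, 6.45, -0.032, -0.009, 0, 1], [0, 0, 6.45, -0.033, -0.005, 0, 1], [0, 0, 6.45, -0.033, -0.0015, 0, 1], [0, 0, 6.45, -0.033, 0.002, 0, 1], [0, 0, 6.45, -0.033, 0.006, 0, 1], [0, 0, 6.45, -0.032, 0.0095, 0, 1]])

```text
time: 1.77
tool_pos: [0.3731, 0.4647, 0.2315]
tcp_rot: [1.744, 2.613, 0.001]
wrist_force: [1.0, -0.3, 0.5]
width: 0.997
grip_force: 0.0
```

Request:
drive_tool(rows=[[0, 0, 6.45, -0.0305, 0.013, 0, 1], [0, 0, 6.45, -0.029, 0.0165, 0, 1], [0, 0, 6.36, -0.039, 0.0005, 0, 1], [0, 0, 6.36, -0.0385, 0.005, 0, 1], [0, 0, 6.36, -0.038, 0.009, 0, 1], [0, 0, 6.36, -0.0365, 0.013, 0, 1], [0, 0, 6.36, -0.035, 0.017, 0, 1], [0, 0, 6.36, -0.0325, 0.021, 0, 1]])

```text
time: 2.43
tool_pos: [0.4634, 0.1888, 0.2316]
tcp_rot: [2.699, 1.607, 0.001]
wrist_force: [0.5, 0.1, 0.7]
width: 0.998
grip_force: 0.0
```

Request:
drive_tool(rows=[[0, 0, 6.36, -0.03, 0.0245, 0, 0.7], [0, 0, 6.36, -0.0275, 0.0275, 0, 0.7], [0, 0, 6.36, -0.024, 0.0305, 0, 0.7], [0, 0, 6.36, -0.0205, 0.033, 0, 0.7], [0, 0, 6.36, -0.017, 0.035, 0, 0.7], [0, 0, 5.48, -0.0275, 0.025, 0.01, 0.7], [0, 0, 5.48, -0.025, 0.0275, 0.01, 0.7], [0, 0, 5.48, -0.0225, 0.0295, 0.01, 0.7]])

```text
time: 3.1
tool_pos: [0.4652, -0.1081, 0.2015]
tcp_rot: [3.12, 0.364, 0.002]
wrist_force: [1.0, -1.1, -1.3]
width: 0.697
grip_force: 0.0
```

Request:
drive_tool(rows=[[0, 0, 5.48, -0.0195, 0.0315, 0.01, 0.6], [0, 0, 5.48, -0.016, 0.0335, 0.01, 0.6], [0, 0, 5.48, -0.013, 0.035, 0.01, 0.6], [0, 0, 5.48, -0.0095, 0.036, 0.01, 0.6], [0, 0, 0, 0, 0, 0, 0.6], [0, 0, 0, 0, 0, 0, 0.6]])

```text
time: 3.6
tool_pos: [0.4189, -0.2493, 0.1607]
tcp_rot: [-3.132, 0.234, 0.002]
wrist_force: [-0.1, -0.3, 0.5]
width: 0.601
grip_force: 0.0
```

Run:
```python
from h import *
show()
plan([(b2w(-.097,0,.079),-98.35)],.6)
```

```text
t3.60 pos [ 0.4189 -0.2493  0.1607] box [-0.0982 -0.0019] yaw -98.55 z [-0.001  0.001 -1.   ] F [-0.12 -0.29  0.47] M [ 0.027 -0.031  0.019] w 0.601 g 0.0 q [-0.59 -0.04  2.07  0.    1.11  1.13]
[ [-0.01,0.02,-0.07,0.0004,-0.0006,0.0272,0.6],[-0.01,0.02,-0.07,0.0004,-0.0006,0.0272,0.6],[-0.01,0.02,-0.07,0.0004,-0.0006,0.0272,0.6] ]
```

Request:
drive_tool(rows=[[0, 0, -0.2, 0.001, -0.002, 0.027, 0.6], [0, 0, 0, 0, 0, 0.027, 0.6], [0, 0, 0, 0, 0, 0.027, 0.6], [0, 0, 0, 0, 0, 0, 0], [0, 0, 0, 0, 0, 0, 0], [0, 0, 0, 0, 0, 0, 0], [0, 0, 0, 0, 0, 0, 0], [0, 0, 0, 0, 0, 0, 0]], force=30)

```text
time: 4.27
tool_pos: [0.4202, -0.2466, 0.0816]
tcp_rot: [3.132, -0.219, -0.005]
wrist_force: [-6.1, -4.5, -3.3]
width: 0.276
grip_force: 33.5
```

Run:
```python
from h import *
show();p=read_camera("scene");cv2.imwrite("pics/grip.png",cv2.resize(p["color"][150:300,240:440,::-1],None,fx=4,fy=4))
th=np.arange(0,1.801,.1);
# arc shifts in tool x,z (tool x = -box x? ) print
s=status.read_state();Rm=R.from_rotvec(s["tcp_rot"]).as_matrix();print("toolx in box",(R.from_euler("z",-BOX[2]).as_matrix()@Rm[:,0]).round(3))
P=np.c_[-.159*np.cos(th)*1,.159*np.sin(th)];print(np.c_[th[1:],np.diff(P,axis=0)].round(4).tolist())
```

```text
t4.27 pos [ 0.4202 -0.2466  0.0816] box [-0.0973  0.001 ] yaw -98.01 z [-0.003 -0.002 -1.   ] F [-6.07 -4.47 -3.34] M [-0.607  1.277 -0.107] w 0.276 g 33.5 q [-0.58  0.06  2.14 -0.    0.94  1.13]
toolx in box [ 1.     0.006 -0.003]
[[0.1, 0.0008, 0.0159], [0.2, 0.0024, 0.0157], [0.3, 0.0039, 0.0154], [0.4, 0.0054, 0.0149], [0.5, 0.0069, 0.0143], [0.6, 0.0083, 0.0135], [0.7, 0.0096, 0.0127], [0.8, 0.0108, 0.0116], [0.9, 0.0119, 0.0105], [1.0, 0.0129, 0.0092], [1.1, 0.0138, 0.0079], [1.2, 0.0145, 0.0065], [1.3, 0.0151, 0.005], [1.4, 0.0155, 0.0035], [1.5, 0.0158, 0.0019], [1.6, 0.0159, 0.0003], [1.7, 0.0158, -0.0013], [1.8, 0.0156, -0.0028]]
```

View pics/grip.png

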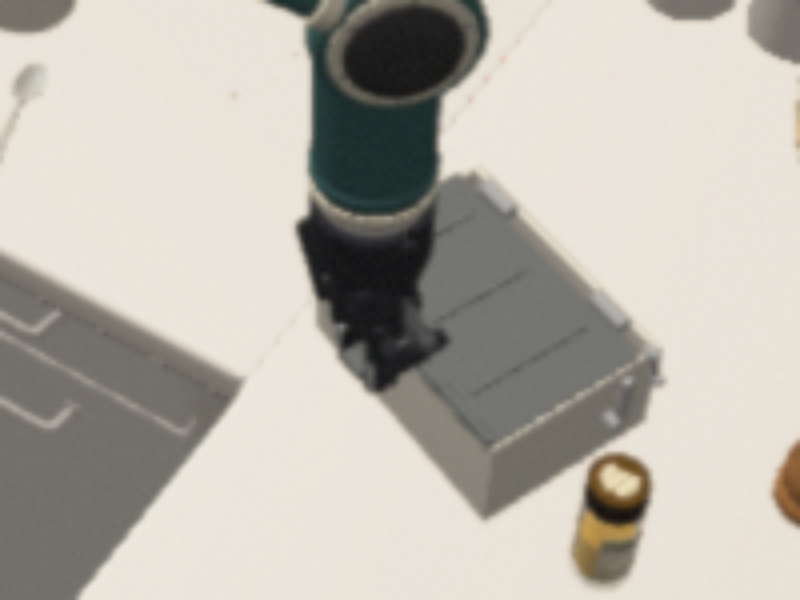

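Grip is good: the opening reads 0.276, about 24 mm, and the fingers are on the tab. Starting the arc.

Request:
drive_tool(rows=[[0, 0, 0, 0.001, 0, -0.016, 0], [0, 0, 0, 0.0025, 0, -0.0155, 0], [0, 0, 0, 0.004, 0, -0.0155, 0], [0, 0, 0, 0.0055, 0, -0.015, 0], [0, 0, 0, 0.007, 0, -0.0145, 0], [0, 0, 0, 0.008, 0, -0.0135, 0], [0, 0, 0, 0.0095, 0, -0.0125, 0], [0, 0, 0, 0.011, 0, -0.0115, 0]])

```text
time: 4.98
tool_pos: [0.4714, -0.2541, 0.1974]
tcp_rot: [3.13, -0.22, 0.007]
wrist_force: [3.8, -5.0, -9.7]
width: 0.267
grip_force: 32.6
```

Run:
```python
from h import *
show()
```

```text
t4.98 pos [ 0.4714 -0.2541  0.1974] box [-0.0456  0.001 ] yaw -98.05 z [ 0.004 -0.004 -1.   ] F [ 3.78 -4.98 -9.72] M [-0.809 -0.383  0.063] w 0.267 g 32.6 q [-0.54  0.02  1.94 -0.    1.17  1.17]
```

Request:
drive_tool(rows=[[0, 0, 0, 0.011, 0, -0.0105, 0], [0, 0, 0, 0.012, 0, -0.009, 0], [0, 0, 0, 0.013, 0, -0.0075, 0], [0, 0, 0, 0.0145, 0, -0.0065, 0], [0, 0, 0, 0.015, 0, -0.005, 0], [0, 0, 0, 0.0155, 0, -0.0035, 0], [0, 0, 0, 0.016, 0, -0.002, 0], [0, 0, 0, 0.016, 0, 0, 0]])

```text
time: 5.65
tool_pos: [0.5818, -0.27, 0.2415]
tcp_rot: [3.13, -0.221, 0.001]
wrist_force: [-3.3, -4.0, -1.0]
width: 0.272
grip_force: 31.5
```

Run:
```python
from h import *
show()
```

```text
t5.65 pos [ 0.5818 -0.27    0.2415] box [0.066  0.0013] yaw -98.06 z [ 0.001 -0.004 -1.   ] F [-3.29 -4.04 -1.04] M [-0.615  0.756  0.093] w 0.272 g 31.5 q [-0.47  0.19  1.67 -0.    1.28  1.24]
```

Request:
drive_tool(rows=[[0, 0, 0, 0.008, 0, 0.0005, 0], [0, 0, 0, 0.008, 0, 0.001, 0], [0, 0, 0, 0.006, 0, 0.001, 0], [0, 0, 0, 0.004, 0, 0.0005, 0], [0, 0, 0, 0.003, 0, 0.0005, 0], [0, 0, 0, 0.002, 0, 0.0005, 0], [0, 0, 0, 0, 0, 0, 0], [0, 0, 0, 0, 0, 0, 0]])

```text
time: 6.32
tool_pos: [0.6128, -0.2744, 0.2375]
tcp_rot: [3.131, -0.222, 0.006]
wrist_force: [-1.3, -4.9, 3.5]
width: 0.269
grip_force: 31.7
```

Run:
```python
from h import *
show();p=read_camera("scene");cv2.imwrite("pics/up.png",cv2.resize(p["color"][120:290,260:460,::-1],None,fx=3.5,fy=3.5))
```

```text
t6.32 pos [ 0.6128 -0.2744  0.2375] box [0.0974 0.0014] yaw -98.11 z [ 0.004 -0.003 -1.   ] F [-1.33 -4.87  3.45] M [-0.698  0.489  0.046] w 0.269 g 31.7 q [-0.46  0.25  1.61 -0.    1.28  1.26]
```

View pics/up.png

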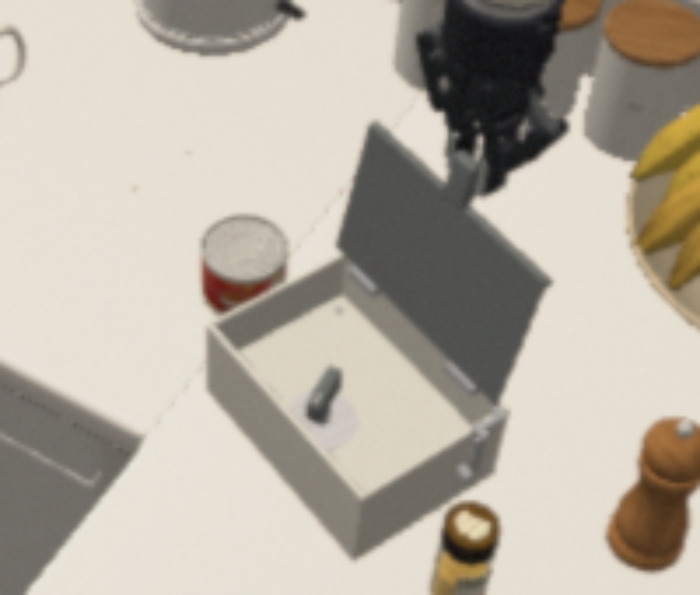

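The guard is swung back past upright with the knob visible in the well. I'll nudge slightly further, ease back towards the stay and release.

Request:
drive_tool(rows=[[0, 0, 0, 0.002, 0, 0.0005, 0], [0, 0, 0, 0, 0, 0, 0], [0, 0, 0, -0.008, 0, -0.001, 0], [0, 0, 0, -0.008, 0, -0.001, 0], [0, 0, 0, -0.006, 0, -0.0005, 0], [0, 0, 0, 0, 0, 0, 0.7], [0, 0, 0, 0, 0, 0, 0.7], [0, 0, 0, 0, 0, 0, 0.7]])

```text
time: 7.03
tool_pos: [0.592, -0.2694, 0.2359]
tcp_rot: [-3.132, 0.222, 0.001]
wrist_force: [-0.8, -0.2, -0.5]
width: 0.684
grip_force: 0.0
```

Request:
drive_tool(rows=[[0, 0, 0, 0, 0, 0, 0.7], [0, 0, 0, 0, 0, -0.015, 0.7], [0, 0, 0, 0, 0, -0.025, 0.7], [0, 0, 0, 0, 0, -0.03, 0.7], [0, 0, 0, 0, 0, -0.01, 0.7]])

```text
time: 7.45
tool_pos: [0.5938, -0.2707, 0.3204]
tcp_rot: [3.132, -0.222, 0.008]
wrist_force: [0.7, 0.1, 2.0]
width: 0.698
grip_force: 0.0
```

Run:
```python
from h import *
show();a=[]
for n,(x,y) in [("scene",(280,150)),("top",(310,130))]:
    p=read_camera(n);np.save(n+"2",p,allow_pickle=True);a.append(cv2.resize(p["color"][y:y+140,x:x+140,::-1],(400,400),interpolation=cv2.INTER_CUBIC))
    q=proj(p,[b2w(-.025,0,.038),b2w(-.025,0,.075)]);print(n,q.round(1))
cv2.imwrite("pics/rel.png",np.hstack(a))
k=b2w(-.025,0,0)
plan([((*b2w(.0,0,.33)[:2],.33),-88),((*k[:2],.30),-69.7),((*k[:2],.13),-69.7)],.45)
```

```text
t7.45 pos [ 0.5938 -0.2707  0.3204] box [0.078  0.0023] yaw -98.11 z [ 0.005 -0.002 -1.   ] F [0.68 0.11 1.98] M [ 0.039 -0.024  0.003] w 0.698 g 0.0 q [-0.47  0.18  1.54  0.    1.41  1.25]
scene [[352.  239.7]
 [352.8 231.7]]
top [[370.4 215. ]
 [371.7 213.2]]
[ [0.05,-0.15,-5.06,-0.039,0.0009,-0.0056,0.45],[0.05,-0.15,-5.06,-0.0389,-0.0025,-0.0055,0.45],[0,0,-6.1,-0.0082,-0.0015,0.01,0.45],[0,0,-6.1,-0.008,-0.0024,0.01,0.45],[0,0,-6.1,-0.0077,-0.0032,0.01,0.45],[0,0,0,0,0,0.034,0.45],[0,0,0,0,0,0.034,0.45],[0,0,0,0,0,0.034,0.45] ]
[ [0,0,0,0,0,0.034,0.45],[0,0,0,0,0,0.034,0.45] ]
```

View pics/rel.png

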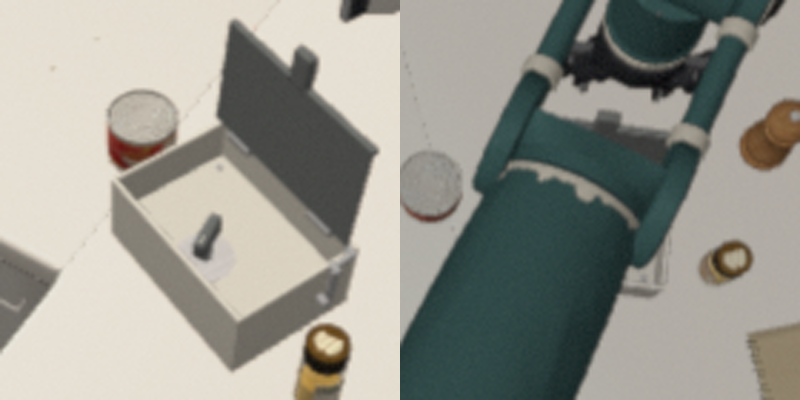

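The guard stands open by itself, and the knob shows at the predicted place. Next I move over the knob with fingers shut to feel its top.

Request:
drive_tool(rows=[[0, 0, -5, -0.039, 0.001, -0.005, 0], [0, 0, -5, -0.039, -0.0025, -0.005, 0], [0, 0, -6.1, -0.008, -0.0015, 0.01, 0], [0, 0, -6.1, -0.008, -0.0025, 0.01, 0], [0, 0, -6.1, -0.0075, -0.003, 0.01, 0], [0, 0, 0, 0, 0, 0.034, 0], [0, 0, 0, 0, 0, 0.034, 0], [0, 0, 0, 0, 0, 0.034, 0]])

```text
time: 8.22
tool_pos: [0.4892, -0.2569, 0.1913]
tcp_rot: [-3.092, -0.55, 0.002]
wrist_force: [0.9, -0.3, 0.3]
width: -0.002
grip_force: 0.0
```

Request:
drive_tool(rows=[[0, 0, 0, 0, 0, 0.034, 0], [0, 0, 0, 0, 0, 0.034, 0], [0, 0, 0, 0, 0, 0.02, 0], [0, 0, 0, 0, 0, 0.01, 0], [0, 0, 0, 0, 0, 0, 0], [0, 0, 0, 0, 0, 0, 0]])

```text
time: 8.72
tool_pos: [0.4897, -0.2572, 0.0954]
tcp_rot: [-3.092, -0.55, 0.002]
wrist_force: [-0.4, -0.9, 0.6]
width: -0.001
grip_force: 0.0
```

Run:
```python
from h import *
show();k=b2w(-.025,0,.09)
plan([(k,-69.7)],0)
```

```text
t8.72 pos [ 0.4897 -0.2572  0.0954] box [-0.027   0.0005] yaw -69.84 z [-0.002  0.001 -1.   ] F [-0.4  -0.85  0.58] M [-0.013 -0.066  0.013] w -0.001 g 0.0 q [-0.53  0.16  2.    0.    0.99  0.69]
[ [-0.09,0.07,-0.14,0.0015,0.0014,0.0054,0] ]
```

Request:
drive_tool(rows=[[0, 0, -0.1, 0.0015, 0.0015, 0.004, 0], [0, 0, 0, 0, 0, 0.004, 0], [0, 0, 0, 0, 0, 0.004, 0], [0, 0, 0, 0, 0, 0.002, 0], [0, 0, 0, 0, 0, 0, 0], [0, 0, 0, 0, 0, 0, 0]])

```text
time: 9.22
tool_pos: [0.4927, -0.2588, 0.083]
tcp_rot: [3.092, 0.552, 0.002]
wrist_force: [0.9, -0.3, 1.8]
width: 0.003
grip_force: 0.9
```

Request:
drive_tool(rows=[[0, 0, 0, 0, 0, 0.001, 0], [0, 0, 0, 0, 0, 0.001, 0], [0, 0, 0, 0, 0, 0, 0]])

```text
time: 9.47
tool_pos: [0.4927, -0.2589, 0.0809]
tcp_rot: [3.092, 0.552, 0.002]
wrist_force: [-0.1, -0.2, 5.5]
width: 0.001
grip_force: 2.5
```

Request:
drive_tool(rows=[[0, 0, 0, 0, 0, 0.001, 0], [0, 0, 0, 0, 0, 0.001, 0], [0, 0, 0, 0, 0, 0, 0]])

```text
time: 9.72
tool_pos: [0.4927, -0.2588, 0.0788]
tcp_rot: [3.092, 0.552, 0.002]
wrist_force: [0.1, -0.8, 6.3]
width: -0.001
grip_force: 2.5
```

Contact at TCP z of about 0.083, so the bar's underside rests at about 0.061. Lifting, opening and gripping.

Request:
drive_tool(rows=[[0, 0, 0, 0, 0, -0.02, 0], [0, 0, 0, 0, 0, -0.01, 0.45], [0, 0, 0, 0, 0, 0, 0.45], [0, 0, 0, 0, 0, 0, 0.45], [0, 0, 0, -0.001, -0.0005, 0.01, 0.45], [0, 0, 0, 0, 0, 0.02, 0.45], [0, 0, 0, 0, 0, 0.02, 0.45], [0, 0, 0, 0, 0, 0, 0.45]])

```text
time: 10.38
tool_pos: [0.4867, -0.2559, 0.0524]
tcp_rot: [-3.086, -0.551, 0.012]
wrist_force: [-1.1, 0.7, -0.5]
width: 0.453
grip_force: 0.0
```

Request:
drive_tool(rows=[[0, 0, 0, 0, 0, 0.002, 0.45], [0, 0, 0, 0, 0, 0, 0], [0, 0, 0, 0, 0, 0, 0], [0, 0, 0, 0, 0, 0, 0], [0, 0, 0, 0, 0, 0, 0], [0, 0, 0, 0, 0, 0, 0]], force=50)

```text
time: 10.88
tool_pos: [0.4906, -0.2569, 0.0568]
tcp_rot: [-3.09, -0.551, 0.001]
wrist_force: [-1.9, 5.4, 0.6]
width: 0.151
grip_force: 51.1
```

Run:
```python
from h import *
show()
```

```text
t10.88 pos [ 0.4906 -0.2569  0.0568] box [-0.0261  0.0011] yaw -69.76 z [-0.001  0.003 -1.   ] F [-1.85  5.41  0.59] M [ 0.805  0.263 -0.027] w 0.151 g 51.1 q [-0.53  0.21  2.02  0.    0.91  0.69]
```

Request:
drive_tool(rows=[[0, 0, 0, 0, 0, 0.003, 0], [0, 0, 0, 0, 0, 0.003, 0], [0, 0, 0, 0, 0, 0.003, 0], [0, 0, 0, 0, 0, 0.002, 0], [0, 0, 0, 0, 0, 0.001, 0], [0, 0, 0, 0, 0, 0, 0]])

```text
time: 11.38
tool_pos: [0.4907, -0.2569, 0.0456]
tcp_rot: [-3.09, -0.551, 0.001]
wrist_force: [-3.0, 6.9, 7.7]
width: 0.153
grip_force: 52.0
```

Request:
drive_tool(rows=[[0, 0, 0, 0, 0, 0.0005, 0], [0, 0, 0, 0, 0, 0.0005, 0], [0, 0, 0, 0, 0, 0, 0], [0, 0, 0, 0, 0, 0, 0]])

```text
time: 11.72
tool_pos: [0.4907, -0.2569, 0.0449]
tcp_rot: [-3.09, -0.551, 0.001]
wrist_force: [-4.0, 6.7, 7.8]
width: 0.156
grip_force: 52.0
```

Request:
drive_tool(rows=[[0, 0, 0, 0, 0, 0.0005, 0], [0, 0, 0, 0, 0, 0, 0], [0, 0, 0, 0, 0, 0, 0]])

```text
time: 11.97
tool_pos: [0.4907, -0.2569, 0.0444]
tcp_rot: [-3.09, -0.552, 0.001]
wrist_force: [-4.4, 7.7, 7.6]
width: 0.151
grip_force: 52.1
```

Still on the spring. I'll continue in small steps until the force rises to 10–15 N.

Request:
drive_tool(rows=[[0, 0, 0, 0, 0, 0.0005, 0], [0, 0, 0, 0, 0, 0.0005, 0], [0, 0, 0, 0, 0, 0, 0], [0, 0, 0, 0, 0, 0, 0]])

```text
time: 12.3
tool_pos: [0.4907, -0.2569, 0.0434]
tcp_rot: [-3.09, -0.551, 0.001]
wrist_force: [-4.6, 7.4, 9.3]
width: 0.151
grip_force: 52.1
```

Request:
drive_tool(rows=[[0, 0, 0, 0, 0, 0.0004, 0], [0, 0, 0, 0, 0, 0, 0], [0, 0, 0, 0, 0, 0, 0]])

```text
time: 12.55
tool_pos: [0.4907, -0.2569, 0.0431]
tcp_rot: [-3.09, -0.551, 0.001]
wrist_force: [-4.3, 8.4, 8.1]
width: 0.152
grip_force: 52.2
```

Request:
drive_tool(rows=[[0, 0, 0, 0, 0, 0.0003, 0], [0, 0, 0, 0, 0, 0, 0], [0, 0, 0, 0, 0, 0, 0]])

```text
time: 12.8
tool_pos: [0.4907, -0.2569, 0.0428]
tcp_rot: [-3.09, -0.551, 0.001]
wrist_force: [-5.0, 6.6, 8.9]
width: 0.153
grip_force: 52.2
```

Request:
drive_tool(rows=[[0, 0, 0, 0, 0, 0.0003, 0], [0, 0, 0, 0, 0, 0, 0], [0, 0, 0, 0, 0, 0, 0]])

```text
time: 13.05
tool_pos: [0.4907, -0.2569, 0.0425]
tcp_rot: [-3.09, -0.551, 0.001]
wrist_force: [-5.1, 7.6, 8.9]
width: 0.149
grip_force: 52.2
```

Request:
drive_tool(rows=[[0, 0, 0, 0, 0, 0.0003, 0], [0, 0, 0, 0, 0, 0, 0], [0, 0, 0, 0, 0, 0, 0]])

```text
time: 13.3
tool_pos: [0.4907, -0.2569, 0.0424]
tcp_rot: [-3.09, -0.551, 0.001]
wrist_force: [-4.6, 7.9, 10.1]
width: 0.159
grip_force: 52.4
```

Request:
drive_tool(rows=[[0, 0, 0, 0, 0, 0.0002, 0], [0, 0, 0, 0, 0, 0, 0], [0, 0, 0, 0, 0, 0, 0]])

```text
time: 13.55
tool_pos: [0.4907, -0.2569, 0.0423]
tcp_rot: [-3.09, -0.551, 0.001]
wrist_force: [-4.7, 7.5, 10.5]
width: 0.157
grip_force: 52.5
```

The bumper is just felt at 0.0423, as predicted. I'll go slightly more, then start turning gently.

Request:
drive_tool(rows=[[0, 0, 0, 0, 0, 0.0002, 0], [0, 0, 0, 0, 0, 0, 0], [0, 0, 2, 0, 0, 0, 0], [0, 0, 2, 0, 0, 0, 0], [0, 0, 2, 0, 0, 0, 0], [0, 0, 0, 0, 0, 0, 0]])

```text
time: 14.05
tool_pos: [0.4907, -0.2569, 0.0422]
tcp_rot: [-3.115, -0.387, 0.001]
wrist_force: [-5.8, 7.7, 11.0]
width: 0.154
grip_force: 52.5
```

Run:
```python
from h import *
show()
```

```text
t14.05 pos [ 0.4907 -0.2569  0.0422] box [-0.026  0.001] yaw -75.84 z [-0.001  0.002 -1.   ] F [-5.77  7.67 10.96] M [ 1.191  0.969 -0.015] w 0.154 g 52.5 q [-0.53  0.23  2.03  0.    0.89  0.79]
```

Request:
drive_tool(rows=[[0, 0, 5, 0, 0, 0, 0], [0, 0, 6, 0, 0, 0, 0], [0, 0, 6, 0, 0, 0, 0], [0, 0, 6, 0, 0, 0, 0], [0, 0, 5, 0, 0, 0, 0], [0, 0, 4, 0, 0, 0, 0], [0, 0, 0, 0, 0, 0, 0]])

```text
time: 14.63
tool_pos: [0.4906, -0.2573, 0.0422]
tcp_rot: [-3.102, 0.489, 0.003]
wrist_force: [-6.1, 6.4, 12.3]
width: 0.151
grip_force: 52.5
```

Run:
```python
from h import *
show()
```

```text
t14.63 pos [ 0.4906 -0.2573  0.0422] box [-0.0261  0.0006] yaw -107.91 z [-0.001  0.002 -1.   ] F [-6.08  6.37 12.35] M [ 0.948  1.052 -0.017] w 0.151 g 52.5 q [-0.53  0.23  2.03  0.    0.89  1.35]
```

Request:
drive_tool(rows=[[0, 0, 5, 0, 0, 0, 0], [0, 0, 5, 0, 0, 0, 0], [0, 0, 4, 0, 0, 0, 0], [0, 0, 2.5, 0, 0, 0, 0], [0, 0, 0, 0, 0, 0, 0]])

```text
time: 15.05
tool_pos: [0.4905, -0.2575, 0.0423]
tcp_rot: [-3.001, 0.927, 0.003]
wrist_force: [-6.8, 6.1, 11.5]
width: 0.154
grip_force: 52.5
```

Run:
```python
from h import *
show()
```

```text
t15.05 pos [ 0.4905 -0.2575  0.0423] box [-0.0261  0.0004] yaw -124.35 z [-0.001  0.002 -1.   ] F [-6.75  6.14 11.52] M [0.886 1.148 0.007] w 0.154 g 52.5 q [-0.53  0.23  2.03  0.    0.89  1.64]
```

Request:
drive_tool(rows=[[0, 0, 1, 0, 0, 0, 0], [0, 0, 1, 0, 0, 0, 0], [0, 0, 1, 0, 0, 0, 0], [0, 0, 0, 0, 0, 0, 0]])

```text
time: 15.38
tool_pos: [0.4904, -0.2575, 0.0422]
tcp_rot: [-2.976, 1.004, 0.003]
wrist_force: [-5.6, 5.3, 11.4]
width: 0.153
grip_force: 52.5
```

Run:
```python
from h import *
show()
```

```text
t15.38 pos [ 0.4904 -0.2575  0.0422] box [-0.0262  0.0004] yaw -127.27 z [-0.002  0.002 -1.   ] F [-5.63  5.33 11.37] M [ 0.859  1.118 -0.026] w 0.153 g 52.5 q [-0.53  0.23  2.03  0.    0.89  1.69]
```

Request:
drive_tool(rows=[[0, 0, 0.7, 0, 0, 0, 0], [0, 0, 0.5, 0, 0, 0, 0], [0, 0, 0, 0, 0, 0, 0]])

```text
time: 15.63
tool_pos: [0.4905, -0.2576, 0.0423]
tcp_rot: [-2.966, 1.034, 0.003]
wrist_force: [-6.1, 6.0, 12.0]
width: 0.152
grip_force: 52.5
```

Run:
```python
from h import *
show()
```

```text
t15.63 pos [ 0.4905 -0.2576  0.0423] box [-0.0261  0.0003] yaw -128.44 z [-0.002  0.001 -1.   ] F [-6.13  5.97 11.96] M [0.905 1.075 0.093] w 0.152 g 52.5 q [-0.53  0.23  2.03  0.    0.89  1.71]
```

Request:
drive_tool(rows=[[0, 0, 0.5, 0, 0, 0, 0], [0, 0, 0, 0, 0, 0, 0], [0, 0, 0, 0, 0, 0, 0]])

```text
time: 15.88
tool_pos: [0.4905, -0.2575, 0.0423]
tcp_rot: [-2.961, 1.046, 0.003]
wrist_force: [-7.1, 5.5, 11.4]
width: 0.151
grip_force: 52.5
```

Run:
```python
from h import *
show()
```

```text
t15.88 pos [ 0.4905 -0.2575  0.0423] box [-0.0261  0.0004] yaw -128.91 z [-0.001  0.001 -1.   ] F [-7.12  5.53 11.41] M [0.899 1.103 0.125] w 0.151 g 52.5 q [-0.53  0.23  2.03  0.    0.89  1.72]
```

The end stop is felt at 0.125 N m. I'll back off into the locking position, let the knob rise in the grip, then release and lift.

Request:
drive_tool(rows=[[0, 0, -1, 0, 0, 0, 0], [0, 0, -0.4, 0, 0, -0.001, 0], [0, 0, 0, 0, 0, -0.003, 0], [0, 0, 0, 0, 0, -0.003, 0], [0, 0, 0, 0, 0, -0.003, 0], [0, 0, 0, 0, 0, -0.002, 0], [0, 0, 0, 0, 0, -0.001, 0], [0, 0, 0, 0, 0, 0, 0]])

```text
time: 16.55
tool_pos: [0.4904, -0.2576, 0.0545]
tcp_rot: [-2.974, 1.01, 0.003]
wrist_force: [-3.7, 5.3, 4.9]
width: 0.154
grip_force: 51.6
```

Run:
```python
from h import *
show()
```

```text
t16.55 pos [ 0.4904 -0.2576  0.0545] box [-0.0262  0.0003] yaw -127.53 z [-0.001  0.001 -1.   ] F [-3.66  5.31  4.86] M [0.596 0.79  0.049] w 0.154 g 51.6 q [-0.53  0.21  2.02  0.    0.91  1.7 ]
```

Request:
drive_tool(rows=[[0, 0, 0, 0, 0, 0, 0.4], [0, 0, 0, 0, 0, 0, 0.4], [0, 0, 0, 0, 0, 0, 0.4], [0, 0, 0, 0, 0, 0, 0.4], [0, 0, 0, 0, 0, -0.02, 0.4], [0, 0, 0, 0, 0, -0.03, 0.4], [0, 0, 0, 0, 0, -0.04, 0.4], [0, 0, 0, 0, 0, -0.04, 0.4]])

```text
time: 17.22
tool_pos: [0.4901, -0.258, 0.1834]
tcp_rot: [-2.974, 1.011, 0.004]
wrist_force: [1.5, -0.5, -0.2]
width: 0.399
grip_force: 0.0
```

Request:
drive_tool(rows=[[0, 0, 0, 0, 0, -0.04, 0.4], [0, 0, 0, 0, 0, -0.04, 0.4], [0, 0, 0, 0, 0, -0.04, 0.4], [0, 0, 0, -0.02, 0, -0.03, 0.4], [0, 0, 0, 0, 0, 0, 0.4]])

```text
time: 17.63
tool_pos: [0.477, -0.247, 0.3425]
tcp_rot: [2.972, -1.01, 0.02]
wrist_force: [0.6, 0.1, 1.7]
width: 0.401
grip_force: 0.0
```

Run:
```python
from h import *
show();a=[]
for n,(x,y) in [("scene",(280,150)),("top",(310,130))]:
    p=read_camera(n);a.append(cv2.resize(p["color"][y:y+140,x:x+140,::-1],(400,400),interpolation=cv2.INTER_CUBIC))
    e=np.array([np.cos(-.5),np.sin(-.5)])*.022
    print((proj(p,[b2w(-.025+k*e[0],k*e[1],.083) for k in (-1,1)])-[x,y])*400/140)
cv2.imwrite("pics/end.png",np.hstack(a))
```

```text
t17.63 pos [ 0.477  -0.247   0.3425] box [-0.041   0.0088] yaw -127.53 z [ 0.012 -0.006 -1.   ] F [0.6  0.14 1.72] M [ 0.016  0.006 -0.041] w 0.401 g 0.0 q [-0.52 -0.06  1.75  0.    1.43  1.7 ]
[[185.22252841 230.15926129]
 [231.50747256 226.4415574 ]]
[[165.32812474 252.58383263]
 [188.53482015 220.80338585]]
```

View pics/end.png

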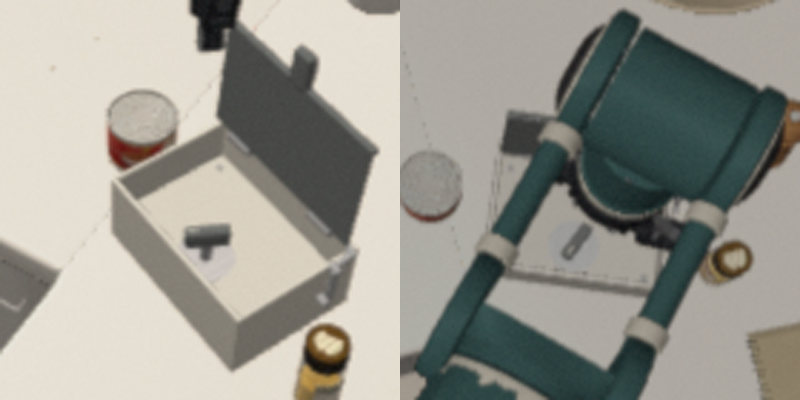

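The knob is up, with its bar ends at (185,232)–(231,227) where the second position predicts. The guard stands open and the bystanders haven't moved.

```bash
python3 -c "
from workcell import workorder;print(workorder.finish_job())"
```

```text
the job is handed in; nothing more can be done
None
```

The guard stands open on its stay, the knob was pushed down and turned clockwise to its stop, and it sprang up in the second position; the camera shows the tin and spice jar unmoved, the pepper mill and mug were never approached, and the job is handed in.

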